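# Free the seized lock pin and swing the bench isolator to its padlock position

### The arm

A 6-joint arm with a two-finger parallel gripper is mounted at the origin on the work surface; the furniture and walls round the work are solid. World frame = base frame: x ahead of the robot, y to its left, z up, the work surface at z = 0. Lengths are in m, angles in rad, forces in N, time in s.
With the tool pointing down it reaches from about 0.25 to 0.775 m from the base axis. Payload 4 kg.
Tool frame: the origin (TCP) lies at the very end of the fingers, on their centre line; the grasp point (between the pads) lies hold_point_z behind it (hold_point_z is the distance from the TCP to the grasp point, in m); z points along the fingers, y is the line along which they close (so a half turn about z gives the same grasp; the last joint's range is limited). The gripper opens to 85 mm and grips with 20 to 120 N. Pads are 22 mm wide; open, the fingers measure 114 mm over their backs; the gripper's body (76 mm by 85 mm) begins 54 mm behind the grasp point. The pads swing forward as they close: fully open they stand 13 mm farther back than shut.
Start: joints at [1.23, 0.087, 1.371, -0, 1.684, -0.103], TCP at [0.13, 0.535, 0.231] pointing down, gripper open.
Joint ranges: [-3.1, 3.1], [-0.76, 2.03], [0.27, 2.55], [-1.08, 4.22], [0.17, 2.65], [-2.57, 2.57]. Speed limits (rad/s): [2.79, 2.79, 3.14, 3.14, 3.14, 3.14].

### API

Orientations are given as a unit quaternion [x, y, z, w].
In Python, from cell import sense, get_image, close_job, hold_point_z gives the robot as it stands. The module is installed in compiled form; this text tells all that it offers.
- The arm moves only by the shell command python3 -m inch 'ROWS' [FORCE]. ROWS is text: rows parted by semicolons, each of 7 numbers parted by spaces: the opening, from 0 (shut) to 1 (fully open), then the shift along the tool's x, y, z in mm, then the turn, a rotation vector about the tool's x, y, z in rad. In form: jaw dx dy dz ax ay az; .... A call has 1 to 12 rows; each row is the pose to reach, as a shift and turn from the pose commanded when the call began, along the tool's axes at that moment; what a row does not reach only later rows make up. A row lasts 1/12 s, in which the tool goes at most 41.7 mm and 7.16 degrees, less where a joint would pass 70% of its speed; a pose out of reach is approached as far as the arm can. A call with a gripper value outside its range is refused whole. The fingers move at their own pace and stop on an object; FORCE is the grip in N (left out, the last holds). Time passes only in rows, so rows that repeat a pose let the fingers close. It gives the time, the measured TCP pose, the force, the opening and the grip force at its end, in the units of the state.
- sense(): the state, without advancing time (a new reading comes with each control period).
- get_image(name): name is "scene" or "top" or "wrist"; returns a dict with "image" (420x560x3 uint8, red, green, blue), "intrinsics" (3x3 intrinsics, pixels), "rvec" (rotation vector, rad) and "tvec" (3), from world to camera coordinates, as OpenCV has them. Camera axes: x right, y down, z forward; pixel columns grow to the right and rows downward; lengths in m; the calibration is good to about 2 mm. The wrist camera is an equidistant fisheye: a pixel r from the principal point sees the ray r / f radians off the axis. A picture is of the moment at which its call begins. There is no depth.
- close_job(): hands the job in; it is judged then, once.
The state is a dict: "t": time; "qpos": joint angles; "qvel": joint speeds; "joint_torque": joint torques, N m; "ee_pos": TCP position; "eef_rot": TCP orientation; "wrist_force": force on the tool from outside, world axes, zero at the start; "moment": the same for the moment, N m; "gripper_width": opening from 0.0 (shut) to 1.0 (fully open); "grip_force": force on a finger pad.
Only numpy, scipy, OpenCV 4.12 (cv2) and the standard library are available. Lean on these libraries where they do the work, as an engineer would, in place of code of your own. Each camera call takes 0.05 s, during which the arm holds its last target. There are 200 camera calls.

### The job

The isolator handle on the sloping grey switch box is held by a seized lock pin: work the pin out by twisting it back and forth while easing it gently outwards, never yanking it and without dragging, lifting or tipping the box, which only stands on the bench, and put the pin in the open tub. Then swing the handle by its grip post until the eye at its other end lines up with the hole of the padlock hasp, and let go. Leave the drink can and the doming block where they stand.

Things in the scene. Friction and masses are not known exactly. Their poses are not given: they have to be found in the camera images.
- console: free-standing grey switch box, 143 deep x 170 wide mm, about 4 kg, on four rubber feet, not fixed: a pull of some 15 to 20 N on it starts to drag or tip it. Its front (its -x) is 25 mm high, its back 105 mm; its face slopes up from front to back at 30 degrees. Origin at the centre of its underside, x to its back, y to its left, z up
- face (a point): centre of the box's sloping face, on its surface (66 mm above the origin of the box) and on the handle's pivot axis; x runs up the slope, y to the box's left, z straight out of the face (30 degrees from vertical, leaning to the front)
- handle (a joint): turn of the handle about the face's z axis (counter-clockwise seen from in front of the face is positive), rad. 0 as found, where the lock pin through its eye blocks it; it goes on to 1.6 with no stop or click at the hasp and stays where it is left (0.12 N m of friction)
- handle_grip (a point): centre of the round black grip post of the handle, 18 mm in diameter, 34 mm tall, standing straight out of the face on a dark steel bar (22 mm wide, its top 9.5 mm above the face), 45 mm from the pivot; this point is 20 mm above the bar and 29.5 mm above the face. The post starts up the slope from the pivot and swings to the box's left
- handle_eye (a point): centre of the 20 mm hole in the square eye (32 x 32 mm) at the bar's other end, 52 mm from the pivot, at the bar's underside (3.5 mm above the face). The pin stands in this hole at the start
- hasp_hole (a point): centre of the 18 mm hole of the flat aluminium padlock hasp fixed on the face, 52 mm from the pivot, low on the box's right, taken 3.5 mm above the face, so that it coincides with handle_eye when the holes line up: the handle has then turned by 0.85 to 1.25 rad. The bar passes over it
- pin_tab (a point): centre of the flat thumb tab of the steel lock pin: 28 mm along the pin's x, 12 mm thick along y, 24 mm tall along z; pin z points from tip to tab, at the start straight out of the face, x up the slope, this point 29.5 mm above the face and 20 mm above the handle's bar. Below the tab is a round shank, 16 mm in diameter; the pin is 65 mm long, 80 g
- pin_tip (a point): tip of the pin, 53 mm below the tab's centre, at the start 23.5 mm inside the face; out when 12 mm above it. Rusty spring jaws grip the pin over its first 14 mm of travel. Straight, it takes 40 to 55 N, more than the box stands; their friction opposes the sliding direction, so while turning (0.4 N m) about 1.3 rad for each 2 mm drawn out, some 10 N will do
- tub: small open whitish plastic tub, 86 mm in diameter, 34 mm tall, floor 2 mm, inside about 72 mm wide at the floor; origin at the centre of its underside. It stands on the bench to the right of the box
- can: bystander: empty red drink can, 66 mm in diameter, 115 mm tall, origin at the centre of its underside; to the left, nearer the robot
- block: bystander: aluminium doming block (block with round cups), 52 x 52 x 26 mm, origin at the centre of its underside; to the left of the box

How it is judged:
On the way, in this order (a step that is already met when the one before it is completed fails the run):
1. the pin is drawn right out of the box and the handle's eye (z of pin_tip in the frame of face above 0.012 m), for 0.1 s.
2. the pin lies in the tub, let go (horizontal distance between each of pin_tab, pin_tip and tub below 0.055 m and height (world z) of pin_tab below 0.07 m and height (world z) of pin_tip below 0.055 m and angle between tub's own z axis and vertical below 0.15 rad and contact force between the fingers and pin below 0.1 N), for 0.3 s.
3. the handle's eye is lined up with the hasp hole (distance between handle_eye and hasp_hole below 0.004 m), for 0.2 s.
At the end, for the whole second after the job is handed in: The pin rests in the upright tub (tip and tab within 55 mm of the tub's axis, tip below 55 mm and tab below 70 mm), the centre of the handle's eye is within 4 mm of the centre of the hasp hole, and the box stands flat within 15 mm of where it was. Everything is let go and at rest (all of step 2 and distance between handle_eye and hasp_hole below 0.004 m and linear speed of pin below 0.02 m/s and velocity of joint handle below 0.05 rad/s and angle between console's own z axis and vertical below 0.05 rad and distance of console from where it was at the start of the episode below 0.015 m); the robot touches nothing.
It fails at once if the box is dragged more than 15 mm, lifted or tipped (distance of console from where it was at the start of the episode above 0.015 m or angle between console's own z axis and vertical above 0.08 rad).
It fails at once if a bystander is pushed more than 30 mm or knocked over (distance of any of can, block from where it was at the start of the episode above 0.03 m or angle between can's own z axis and vertical above 0.4 rad).
It fails at once if the pin is yanked: it moves faster than 100 mm/s while the jaws still grip it (z of pin_tip in the frame of face below -0.011 m and linear speed of pin above 0.1 m/s and distance between pin_tip and handle_eye below 0.035 m).
It also fails if it takes over 72 s, if anything falls off the work surface, if the arm or the gripper's body presses on something with over 40 N, if the wrist force passes 120 N, or if a joint passes its speed limit or range.

## Working session

There is one attempt and no reset: what is moved stays moved. The work goes in short steps, Python scripts to look and compute and a shell command to move; the robot and the scene stay as the last step left them, time stands still between calls to the robot, and variables do not carry over. Pictures are saved under pics/ and viewed, at most 12 in all, crops included, and the job is handed in when it is done.

```bash
mkdir -p pics; ls; python3 - <<'E'
from cell import sense,get_image,hold_point_z
import cv2,numpy as np
print(hold_point_z,sense())
ims=[]
for n in ["scene","top"]:
    d=get_image(n); cv2.imwrite(f"pics/{n}0.png",d["image"][:,:,::-1]); np.savez(f"pics/{n}0.npz",**d)
    print(n,d["intrinsics"],d["rvec"],d["tvec"])
E
```

```text
pics
0.0187 {'t': 0.0, 'qpos': array([ 1.22988406e+00,  8.79722334e-02,  1.37227127e+00,  6.04854555e-06,
        1.68359050e+00, -1.03112062e-01]), 'qvel': array([ 1.93665927e-04,  1.18969037e-03, -1.55959820e-03, -1.28668136e-06,
       -2.27556340e-04, -8.84400222e-04]), 'joint_torque': array([ 1.58186881e-04, -3.51862478e+01, -3.13273680e+01, -7.10738391e-05,
        1.08284192e-02,  7.33046392e-06]), 'ee_pos': array([0.12940269, 0.53404854, 0.23012107]), 'eef_rot': array([ 1.18619738e-01,  9.92939123e-01, -1.09250860e-03, -2.49696473e-04]), 'wrist_force': array([ 0.10137642, -0.20828265, -0.43770393]), 'moment': array([-0.04450652, -0.03469419, -0.01240503]), 'grip_force': 0.0, 'gripper_width': 0.9991884213428331}
scene [[431.1485298    0.         276.11426631]
 [  0.         431.1485298  207.27119293]
 [  0.           0.           1.        ]] [ 1.90711754 -0.86479191  0.50977052] [-0.29988154  0.25091518  0.77196012]
top [[417.62137145   0.         280.57115022]
 [  0.         417.62137145 214.09987042]
 [  0.           0.           1.        ]] [ 1.84714846 -2.33729225  0.29006399] [0.14256696 0.45373378 1.08784705]
```

View pics/scene0.png

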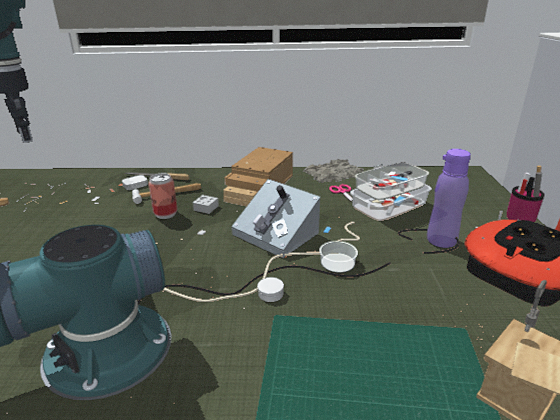

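View pics/top0.png

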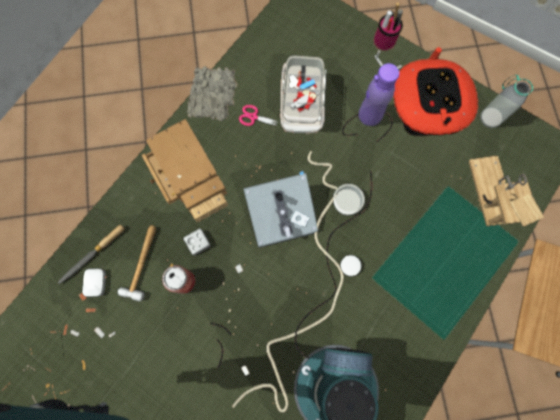

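The scene view shows the box at about (277,215), the tub at (339,256), the can at (162,197) and the block at (206,204). In the top view the box is at (281,210) and the tub at (348,198). I'll enlarge the box.

```bash
cat > h.py <<'E'
import numpy as np,cv2
from scipy.spatial.transform import Rotation as R
def cam(d):
    Rm=R.from_rotvec(np.ravel(d["rvec"])).as_matrix(); return Rm,-Rm.T@np.ravel(d["tvec"])
def ray(d,px,fish=False):
    Rm,c=cam(d);K=d["intrinsics"]
    x=(px[0]-K[0,2])/K[0,0];y=(px[1]-K[1,2])/K[1,1]
    if fish:
        r=np.hypot(x,y); v=np.array([x/r*np.sin(r),y/r*np.sin(r),np.cos(r)]) if r>0 else np.array([0,0,1.])
    else: v=np.array([x,y,1.])
    v=Rm.T@v; return c,v/np.linalg.norm(v)
def onz(d,px,z,fish=False):
    c,v=ray(d,px,fish); return c+v*(z-c[2])/v[2]
def proj(d,P,fish=False):
    Rm,c=cam(d);K=d["intrinsics"];p=(np.asarray(P)-c)@Rm.T
    if fish:
        th=np.arctan2(np.hypot(p[...,0],p[...,1]),p[...,2]);h=np.hypot(p[...,0],p[...,1])
        return np.stack([K[0,2]+K[0,0]*th*p[...,0]/h,K[1,2]+K[1,1]*th*p[...,1]/h],-1)
    return np.stack([K[0,2]+K[0,0]*p[...,0]/p[...,2],K[1,2]+K[1,1]*p[...,1]/p[...,2]],-1)
def load(n): return dict(np.load(f"pics/{n}.npz"))
E
python3 - <<'E'
from h import *
a=load("top0");b=load("scene0")
A=cv2.resize(a["image"][150:270,225:385],None,fx=5,fy=5,interpolation=cv2.INTER_CUBIC)
B=cv2.resize(b["image"][165:285,220:380],None,fx=5,fy=5,interpolation=cv2.INTER_CUBIC)
cv2.imwrite("pics/ca.png",A[:,:,::-1]);cv2.imwrite("pics/cb.png",B[:,:,::-1])
for n,p in [("tub top",(348,199)),("can",(178,279)),("blk",(196,241))]: print(n,onz(a,p,.03))
print(cam(a)[1],cam(b)[1])
E
```

```text
tub top [ 0.47936736 -0.16339917  0.03      ]
can [0.36900524 0.34285016 0.03      ]
blk [0.45999242 0.27661409 0.03      ]
[0.20637946 0.10159257 1.16477352] [-0.22139765 -0.6046998   0.57804068]
```

View pics/ca.png

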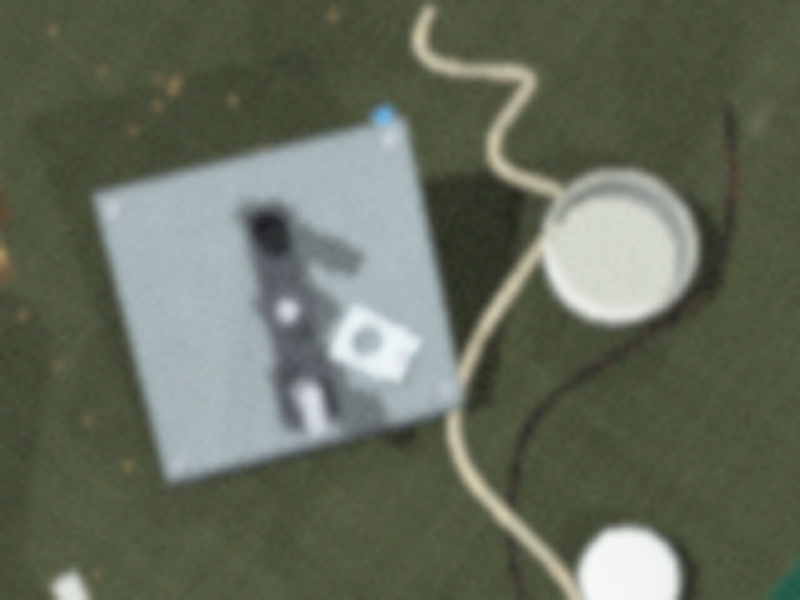

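View pics/cb.png

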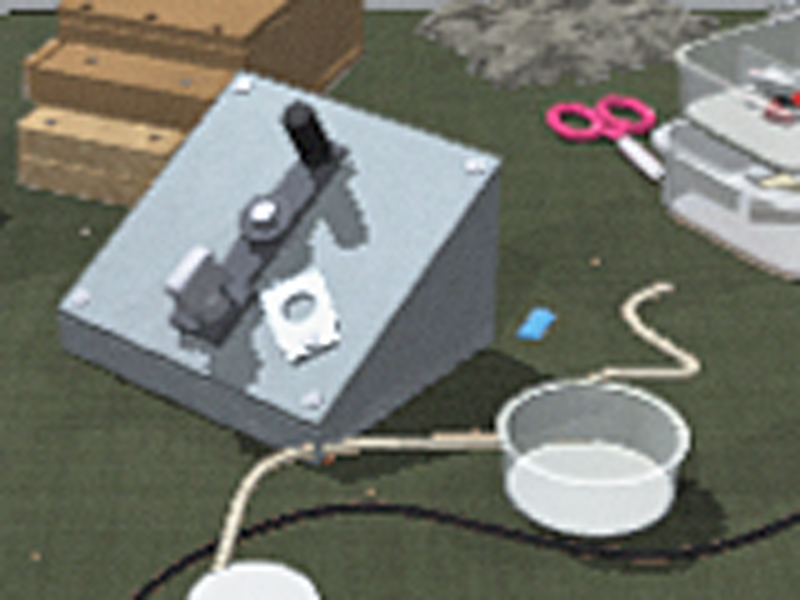

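Top crop: face corners at (95,193), (405,118), (460,405) and (170,485), hasp hole (367,342), post top (270,228), and the pin tab on the eye at about (312,405). Scene crop: corners at (245,72), (500,158), (320,425) and (60,310), hasp hole (299,311).

```bash
cat > fit.py <<'E'
from h import *
from scipy.optimize import least_squares
a=load("top0");b=load("scene0")
fa=lambda p,o:(np.array(p)+.5)/5-.5+np.array(o)
C=np.array([[71.5,85,105],[71.5,-85,105],[-71.5,-85,25],[-71.5,85,25]])/1e3
pa=fa([(95,193),(405,118),(460,405),(170,485)],(225,150))
pb=fa([(245,72),(500,158),(320,425),(60,310)],(220,165))
def T(x,P): return R.from_euler('z',x[2]).apply(P)+[x[0],x[1],0]
def res(x): 
    return np.r_[(proj(a,T(x,C))-pa).ravel(),(proj(b,T(x,C))-pb).ravel()]
s=least_squares(res,[.5,.05,.2]);x=s.x
if __name__=="__main__":
    print(x,s.fun.round(1))
    Rf=R.from_euler('z',x[2])*R.from_euler('y',-np.pi/6)
    O=T(x,np.array([0,0,.066]))
    F=lambda P:Rf.apply(np.array(P)/1e3)+O
    def onface(d,p,h):
        c,v=ray(d,p);n=Rf.apply([0,0,1]);q=c+v*(((O+n*h/1e3-c)@n)/(v@n));return Rf.inv().apply(q-O)*1e3
    print("hasp",onface(a,fa((367,342),(225,150)),2).round(1),onface(b,fa((299,311),(220,165)),2).round(1))
    print("pivot",onface(a,fa((288,310),(225,150)),12).round(1),onface(b,fa((264,212),(220,165)),12).round(1))
    print("post top",onface(a,fa((270,228),(225,150)),43.5).round(1),onface(b,fa((299,108),(220,165)),43.5).round(1))
    print("tab",onface(a,fa((312,405),(225,150)),41).round(1),onface(b,fa((193,270),(220,165)),41).round(1))
    print("tabpt",F([-52,0,29.5]),"grip",F([45,0,29.5]),"n",Rf.apply([0,0,1]),"xs",Rf.apply([1,0,0]))
    t=[fa(p,(225,150)) for p in [(620,247)]];print("tub",onz(a,t[0],.034), onz(b,fa((593,430),(220,165)),.034))
E
python3 fit.py
```

```text
[0.48342238 0.03033083 0.02460951] [-0.3  0.5 -0.6  0.1  0.4 -0.7 -0.7 -1.3 -0.6  1.1  0.5  1.7 -0.3  0.5
  0.   0.1]
hasp [-34.2 -40.    2. ] [-32.9 -38.4   2. ]
pivot [-2.4 -0.9 12. ] [ 5.1  7.3 12. ]
post top [51.9  0.8 43.5] [50.2  3.5 43.5]
tab [-48.2   0.2  41. ] [-50.6  -1.8  41. ]
tabpt [0.42365716 0.02885974 0.06554775] grip [0.50763619 0.03092684 0.11404775] n [-0.4998486  -0.01230351  0.8660254 ] xs [0.86576317 0.02131031 0.5       ]
tub [ 0.47801514 -0.16411102  0.034     ] [ 0.48347726 -0.16116589  0.034     ]
```

```bash
cat > go.py <<'E'
import sys
from fit import *
from cell import sense,hold_point_z
def frame(x):
    Rf=R.from_euler('z',x[2])*R.from_euler('y',-np.pi/6); return Rf,T(x,np.array([0,0,.066]))
def delta(pos,Rt,s=None):
    s=s or sense(); Rc=R.from_quat(s["eef_rot"])
    print("mm",(Rc.inv().apply(np.array(pos)-s["ee_pos"])*1e3).round(1),"rot",(Rc.inv()*Rt).as_rotvec().round(3))
def facetool(Rf,tw=0):  # tool z into the face, y along face y
    return Rf*R.from_matrix(np.array([[-1,0,0],[0,1,0],[0,0,-1.]]))*R.from_euler('z',tw)
E
python3 - <<'E'
from go import *
Rf,O=frame(x)
delta(O+Rf.apply(np.array([-35,-5,125])/1e3),facetool(Rf))
E
```

```text
mm [-374.4 -435.    74.3] rot [-0.071 -0.521 -0.256]
```

```bash
python3 -m inch '0.6 -100 -100 -20 0 0 0; 0.6 -370 -430 0 0 0 0;0.6 -370 -430 0 0 0 0;0.6 -370 -430 0 0 0 0;0.6 -370 -430 0 0 0 0;0.6 -370 -430 0 0 0 0;0.6 -370 -430 0 -.071 -.521 -.256;0.6 -370 -430 0 -.071 -.521 -.256;0.6 -370 -430 0 -.071 -.521 -.256;0.6 -370 -430 20 -.071 -.521 -.256;0.6 -374 -435 60 -.071 -.521 -.256;0.6 -374 -435 74 -.071 -.521 -.256' 120; python3 -c "
from go import *
Rf,O=frame(x)
delta(O+Rf.apply(np.array([-35,-5,125])/1e3),facetool(Rf));print(sense()['qpos'])"
```

```text
t: 1.1
ee_pos: [0.3511, 0.0984, 0.1965]
eef_rot: [-0.014, 0.965, 0.004, 0.261]
wrist_force: [0.6, 0.6, -1.5]
gripper_width: 0.601
grip_force: 0.0
mm [-12.3 -76.6  53.1] rot [0.003 0.005 0.004]
[ 0.18820618 -0.75652203  2.13260019 -0.08328105  1.24375511 -1.40632175]
```

```bash
python3 -m inch '0.6 -12 -40 20 0.003 0.005 0.004;0.6 -12 -76 53 0.003 0.005 0.004;0.6 -12 -76 60 0.003 0.005 0.004;0.6 -12 -76 60 0.003 0.005 0.004' ; python3 -c "
from go import *
from cell import get_image
Rf,O=frame(x)
delta(O+Rf.apply(np.array([-35,-5,115])/1e3),facetool(Rf));print(sense()['qpos'])
d=get_image('wrist');np.savez('pics/w1.npz',**d)
print(cam(d)[1],d['intrinsics'][0])
cv2.imwrite('pics/w1.png',cv2.resize(d['image'],(800,600),interpolation=2)[:,:,::-1])"
```

```text
t: 1.43
ee_pos: [0.3934, 0.021, 0.1469]
eef_rot: [-0.005, 0.968, 0.003, 0.253]
wrist_force: [-1.0, 0.1, -0.4]
gripper_width: 0.603
grip_force: 0.0
mm [-2.7  2.1  0.2] rot [-0.004 -0.013 -0.012]
[-0.16418004 -0.66080464  2.18398178  0.09765228  1.11655669 -1.76638364]
[0.26249312 0.02030204 0.2376108 ] [325.1922621    0.         272.88008691]
```

View pics/w1.png

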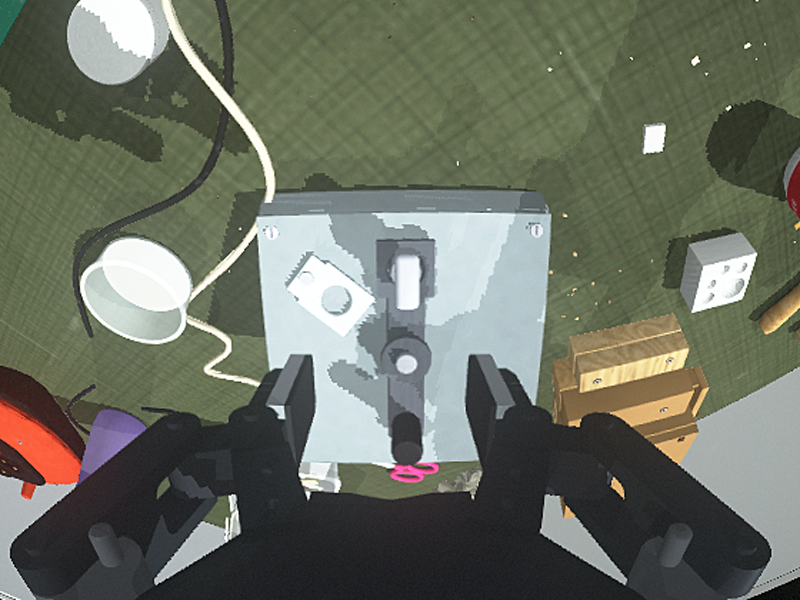

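The wrist view shows the pin tab at about (407,283), the pivot bolt at (406,363), the post at (406,435), the hasp hole at (336,299) and the tub at (137,288). I'll compare these with the model's projections.

```bash
python3 - <<'E'
from go import *
d=load("w1");Rf,O=frame(x);F=lambda P:Rf.apply(np.array(P)/1e3)+O
def of(p,h):
    c,v=ray(d,(np.array(p)+.5)/1.42857-.5,True);n=Rf.apply([0,0,1]);q=c+v*(((O+n*h/1e3-c)@n)/(v@n));return (Rf.inv().apply(q-O)*1e3).round(1)
for n,p,h in [("hasp",(336,299),2),("piv",(406,363),13),("eye bl",(376,240),9.5),("eye br",(436,240),9.5),("eye fl",(376,297),9.5),("eye fr",(434,297),9.5),("tab t1",(397,310),41.5),("tab t2",(418,310),41.5),("tab top",(407,257),41.5),("corner fl",(550,213),0),("corner fr",(257,213),0),("posttop lo",(406,465),43.5)]: print(n,of(p,h))
I=d["image"];g=cv2.resize(I[145:250,220:325],None,fx=5.5,fy=5.5,interpolation=2)
for P in [(-52,0,41.5),(-38,6,41.5),(-66,6,41.5),(-66,-6,41.5),(-38,-6,41.5),(-66,0,17.5),(0,0,9.5),(45,0,43.5),(-36,16,9.5),(-68,16,9.5),(-68,-16,9.5)]:
    q=(proj(d,F(P),True)-[220,145])*5.5; cv2.circle(g,(int(q[0]),int(q[1])),4,(255,0,0),1)
cv2.imwrite("pics/w1c.png",g[:,:,::-1])
print("tub",onz(d,(np.array((137,270))+.5)/1.42857-.5,.034,True))
E
```

```text
hasp [-32.8 -38.2   2. ]
piv [ 2.9  1.9 13. ]
eye bl [-68.  -14.1   9.5]
eye br [-67.7  18.5   9.5]
eye fl [-35.9 -14.7   9.5]
eye fr [-35.5  17.7   9.5]
tab t1 [-38.1  -3.2  41.5]
tab t2 [-38.    7.1  41.5]
tab top [-64.5   1.7  41.5]
corner fl [-82.5  86.2   0. ]
corner fr [-83.9 -82.7  -0. ]
posttop lo [53.2  1.2 43.5]
tub [ 0.44738707 -0.14308865  0.034     ]
```

View pics/w1c.png

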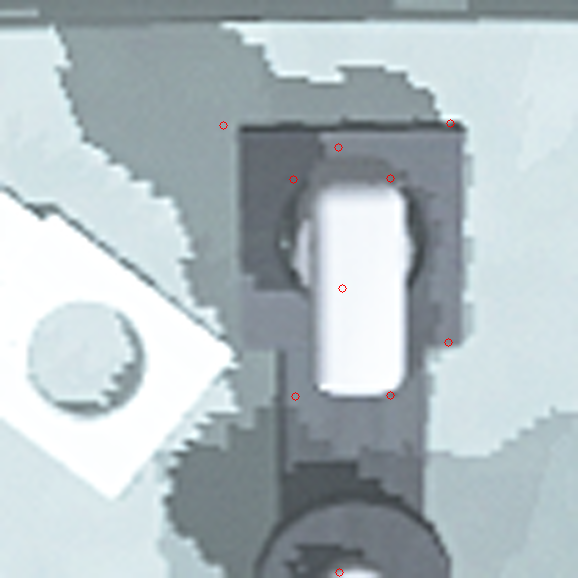

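```bash
python3 - <<'E'
from go import *
Rf,O=frame(x)
delta(O+Rf.apply(np.array([-51.5,2,14])/1e3),facetool(Rf))
print("hold",R.from_quat(sense()["eef_rot"]).as_matrix().round(3).tolist())
E
```

```text
mm [ 14.1   7.4 102.9] rot [-0.002 -0.011 -0.01 ]
hold [[-0.871, -0.015, 0.491], [-0.011, 1.0, 0.01], [-0.491, 0.003, -0.871]]
```

```bash
python3 -m inch '0.6 14 7.4 30 -.002 -.011 -.01;0.6 14 7.4 60 -.002 -.011 -.01;0.6 14 7.4 80 -.002 -.011 -.01;0.6 14 7.4 90 -.002 -.011 -.01;0.6 14 7.4 90 -.002 -.011 -.01;0.6 14 7.4 90 -.002 -.011 -.01'; python3 -c "
from go import *
Rf,O=frame(x)
delta(O+Rf.apply(np.array([-51.5,2,14])/1e3),facetool(Rf));print(sense()['qpos'])
from cell import get_image
d=get_image('wrist');np.savez('pics/w2.npz',**d)
g=cv2.resize(d['image'][100:300,160:400],(720,600),interpolation=2)
Rt=R.from_quat(sense()['eef_rot']);e=sense()['ee_pos']
for P in [(0,0,0),(.0,0,.013)]:
    q=(proj(d,e+Rt.apply(P),True)-[160,100])*3;cv2.circle(g,(int(q[0]),int(q[1])),4,(255,0,0),1)
cv2.imwrite('pics/w2.png',g[:,:,::-1])"
```

```text
t: 1.98
ee_pos: [0.4272, 0.0342, 0.0671]
eef_rot: [-0.016, 0.965, 0.004, 0.262]
wrist_force: [-0.1, 0.3, 0.2]
gripper_width: 0.603
grip_force: 0.0
mm [ 3.6 -3.3 15. ] rot [0.003 0.006 0.008]
[-0.10494763 -0.48449726  2.26485458  0.09206846  0.83806781 -1.7523879 ]
```

View pics/w2.png

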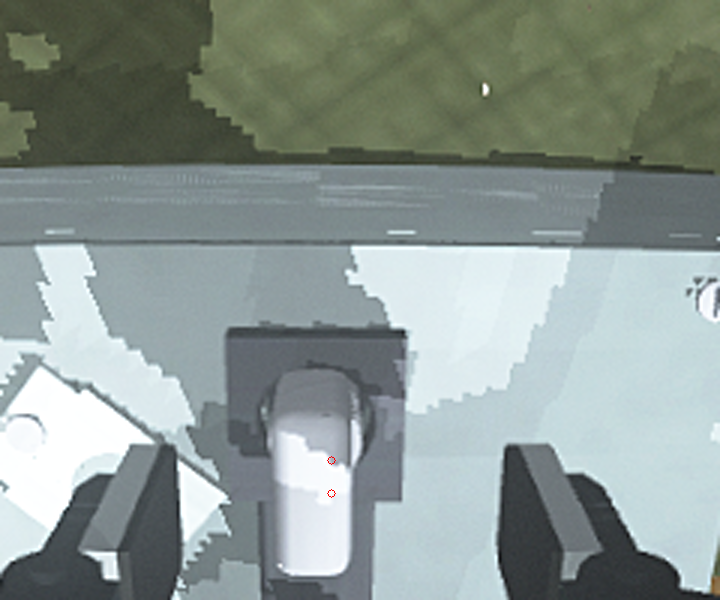

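Close up, the tab centre is at about (312,470), left of the mid-line between the pads (about 340). The eye edges are at x 226 to 406 and y 330 to 500.

```bash
python3 - <<'E'
from go import *
d=load("w2");Rf,O=frame(x)
for p,h in [((226,330),9.5),((406,330),9.5),((228,500),9.5),((403,500),9.5),((275,576),41.5),((350,576),41.5)]:
    c,v=ray(d,(np.array(p)+.5)/3-.5+[160,100],True);n=Rf.apply([0,0,1]);q=c+v*(((O+n*h/1e3-c)@n)/(v@n));print((Rf.inv().apply(q-O)*1e3).round(1))
E
```

```text
[-68.8 -13.9   9.5]
[-69.   17.5   9.5]
[-35.6 -14.5   9.5]
[-35.9  18.    9.5]
[-38.8  -3.8  41.5]
[-38.9   7.8  41.5]
```

```bash
python3 -m inch '0.6 4.4 -3.5 10 .003 .006 .008;0.6 4.4 -3.5 15 .003 .006 .008;0.6 4.4 -3.5 15 .003 .006 .008;0.3 4.4 -3.5 15 .003 .006 .008;0.2 4.4 -3.5 15 .003 .006 .008;0.2 4.4 -3.5 15 .003 .006 .008' 120; python3 -c "
from go import *
Rf,O=frame(x)
delta(O+Rf.apply(np.array([-52.3,1.8,14])/1e3),facetool(Rf));print(Rf.inv().apply(sense()['wrist_force']))"
```

```text
t: 2.53
ee_pos: [0.4316, 0.0293, 0.0524]
eef_rot: [-0.01, 0.966, 0.003, 0.26]
wrist_force: [0.6, 0.5, 0.3]
gripper_width: 0.203
grip_force: 0.1
mm [0.6 1.6 0.1] rot [-0.002  0.002 -0.002]
[0.67835255 0.53267865 0.00526337]
```

```bash
python3 -m inch '0.2 .6 1.5 0 0 0 0;0.2 .6 1.5 0 0 0 0;0.1 .6 1.5 0 0 0 0;0 .6 1.5 0 0 0 0;0 .6 1.5 0 0 0 0;0 .6 1.5 0 0 0 0;0 .6 1.5 0 0 0 0' 120; python3 -c "
from go import *
Rf,O=frame(x)
delta(O+Rf.apply(np.array([-52.3,1.8,14])/1e3),facetool(Rf));print(Rf.inv().apply(sense()['wrist_force']),sense()['moment'],sense()['qpos'])"
```

```text
t: 3.12
ee_pos: [0.431, 0.0305, 0.0521]
eef_rot: [-0.011, 0.966, 0.002, 0.259]
wrist_force: [-4.0, -1.7, 5.6]
gripper_width: 0.116
grip_force: 117.7
mm [-0.   0.4  0.2] rot [-0.002  0.001 -0.002]
[-0.69335046 -1.55342263  6.815068  ] [-0.21446813  0.43699134 -0.11048536] [-0.11017592 -0.4473006   2.27460881  0.09096067  0.79535562 -1.74919675]
```

```bash
cat > st.py <<'E'
from go import *
s=sense();Rf,O=frame(x);p=Rf.inv().apply(s['ee_pos']-O)*1e3
Rt=R.from_quat(s['eef_rot'])
print("tcp face",p.round(1),"F face",Rf.inv().apply(s['wrist_force']).round(1),"Mz",(Rf.inv().apply(s['moment'])).round(2),"q6",s['qpos'][5].round(3),"q2",s['qpos'][1].round(2),"rot",(facetool(Rf).inv()*Rt).as_rotvec().round(3))
E
python3 -m inch '0 0 0 0 0 0 .11;0 0 0 -.15 0 0 .22;0 0 0 -.3 0 0 .33;0 0 0 -.5 0 0 .44;0 0 0 -.7 0 0 .55'; python3 st.py
```

```text
t: 3.53
ee_pos: [0.43, 0.0306, 0.0516]
eef_rot: [0.254, 0.932, 0.073, 0.248]
wrist_force: [1.1, 0.3, -1.6]
gripper_width: 0.116
grip_force: 117.5
tcp face [-53.4   1.6  14.3] F face [ 0.1  0.3 -1.9] Mz [-0.01  0.13  0.29] q6 -1.194 q2 -0.45 rot [ 0.002 -0.     0.557]
```

```bash
python3 -m inch '0 0 0 -.2 0 0 .12;0 0 0 -.4 0 0 .24;0 0 0 -.6 0 0 .36;0 0 0 -.8 0 0 .48;0 0 0 -1 0 0 .6;0 0 0 -1.2 0 0 .72;0 0 0 -1.4 0 0 .84;0 0 0 -1.6 0 0 .96;0 0 0 -1.8 0 0 1.08;0 0 0 -2 0 0 1.2;0 0 0 -2.2 0 0 1.32;0 0 0 -2.4 0 0 1.44'; python3 st.py
```

```text
t: 4.53
ee_pos: [0.4297, 0.0305, 0.0536]
eef_rot: [0.806, 0.532, 0.22, 0.139]
wrist_force: [9.4, -0.8, -9.0]
gripper_width: 0.113
grip_force: 117.3
tcp face [-52.7   1.5  16.1] F face [  3.7  -1.  -12.5] Mz [-0.05 -0.62  0.21] q6 0.246 q2 -0.45 rot [-0.    -0.004  1.998]
```

```bash
python3 -m inch '0 0 0 0 0 0 -.12;0 0 0 0 0 0 -.24;0 0 0 -.15 0 0 -.36;0 0 0 -.3 0 0 -.48;0 0 0 -.45 0 0 -.6;0 0 0 -.6 0 0 -.72;0 0 0 -.8 0 0 -.84;0 0 0 -1 0 0 -.96;0 0 0 -1.2 0 0 -1.08;0 0 0 -1.4 0 0 -1.2;0 0 0 -1.6 0 0 -1.32;0 0 0 -1.8 0 0 -1.44'; python3 st.py
```

```text
t: 5.53
ee_pos: [0.4281, 0.0308, 0.0546]
eef_rot: [0.25, 0.933, 0.072, 0.248]
wrist_force: [6.7, -0.5, -8.0]
gripper_width: 0.117
grip_force: 117.7
tcp face [-53.6   1.8  17.8] F face [  1.7  -0.7 -10.3] Mz [ 0.06 -0.24 -0.28] q6 -1.204 q2 -0.46 rot [ 0.001 -0.     0.548]
```

```bash
R1='' ; python3 -m inch '0 0 0 0 0 0 .12;0 0 0 -.1 0 0 .24;0 0 0 -.3 0 0 .36;0 0 0 -.5 0 0 .48;0 0 0 -.7 0 0 .6;0 0 0 -.9 0 0 .72;0 0 0 -1.1 0 0 .84;0 0 0 -1.3 0 0 .96;0 0 0 -1.5 0 0 1.08;0 0 0 -1.7 0 0 1.2;0 0 0 -1.9 0 0 1.32;0 0 0 -2.1 0 0 1.44'; python3 st.py
python3 -m inch '0 0 0 0 0 0 -.12;0 0 0 -.1 0 0 -.24;0 0 0 -.25 0 0 -.36;0 0 0 -.4 0 0 -.48;0 0 0 -.6 0 0 -.6;0 0 0 -.8 0 0 -.72;0 0 0 -1 0 0 -.84;0 0 0 -1.2 0 0 -.96;0 0 0 -1.4 0 0 -1.08;0 0 0 -1.6 0 0 -1.2;0 0 0 -1.8 0 0 -1.32;0 0 0 -2 0 0 -1.44'; python3 st.py
```

```text
t: 6.53
ee_pos: [0.4277, 0.0304, 0.0569]
eef_rot: [0.806, 0.532, 0.219, 0.139]
wrist_force: [9.2, -1.9, -8.3]
gripper_width: 0.114
grip_force: 117.6
tcp face [-52.8   1.5  19.9] F face [  3.8  -2.2 -11.8] Mz [-0.32 -0.7   0.2 ] q6 0.247 q2 -0.47 rot [-0.    -0.004  1.998]
t: 7.53
ee_pos: [0.426, 0.0308, 0.0581]
eef_rot: [0.25, 0.933, 0.072, 0.248]
wrist_force: [7.0, 0.4, -7.1]
gripper_width: 0.116
grip_force: 117.8
tcp face [-53.6   1.8  21.8] F face [ 2.5  0.2 -9.6] Mz [-0.03 -0.33 -0.25] q6 -1.204 q2 -0.47 rot [ 0.001 -0.     0.548]
```

```bash
python3 -m inch '0 0 0 0 0 0 .12;0 0 0 -.1 0 0 .24;0 0 0 -.3 0 0 .36;0 0 0 -.5 0 0 .48;0 0 0 -.7 0 0 .6;0 0 0 -.9 0 0 .72;0 0 0 -1.1 0 0 .84;0 0 0 -1.3 0 0 .96;0 0 0 -1.5 0 0 1.08;0 0 0 -1.7 0 0 1.2;0 0 0 -1.9 0 0 1.32;0 0 0 -2.1 0 0 1.44'; python3 st.py
python3 -m inch '0 0 0 0 0 0 -.12;0 0 0 -.1 0 0 -.24;0 0 0 -.25 0 0 -.36;0 0 0 -.4 0 0 -.48;0 0 0 -.6 0 0 -.6;0 0 0 -.8 0 0 -.72;0 0 0 -1 0 0 -.84;0 0 0 -1.2 0 0 -.96;0 0 0 -1.4 0 0 -1.08;0 0 0 -1.6 0 0 -1.2;0 0 0 -1.8 0 0 -1.32;0 0 0 -2 0 0 -1.44'; python3 st.py
python3 -m inch '0 0 0 0 0 0 .12;0 0 0 -.1 0 0 .24;0 0 0 -.3 0 0 .36;0 0 0 -.5 0 0 .48;0 0 0 -.7 0 0 .6;0 0 0 -.9 0 0 .72;0 0 0 -1.1 0 0 .84;0 0 0 -1.3 0 0 .96;0 0 0 -1.5 0 0 1.08;0 0 0 -1.7 0 0 1.2;0 0 0 -1.9 0 0 1.32;0 0 0 -2.1 0 0 1.44'; python3 st.py
```

```text
t: 8.53
ee_pos: [0.4257, 0.0305, 0.0605]
eef_rot: [0.806, 0.532, 0.22, 0.139]
wrist_force: [10.4, -0.9, -8.9]
gripper_width: 0.117
grip_force: 117.4
tcp face [-52.8   1.5  24.1] F face [  4.5  -1.2 -12.8] Mz [-0.07 -0.61  0.19] q6 0.247 q2 -0.48 rot [-0.    -0.003  1.998]
t: 9.53
ee_pos: [0.4239, 0.0308, 0.0616]
eef_rot: [0.25, 0.933, 0.073, 0.248]
wrist_force: [6.5, 1.2, -6.4]
gripper_width: 0.115
grip_force: 118.0
tcp face [-53.8   1.9  25.9] F face [ 2.5  1.  -8.8] Mz [ 0.14 -0.17 -0.19] q6 -1.204 q2 -0.48 rot [0.001 0.    0.548]
t: 10.53
ee_pos: [0.4234, 0.0305, 0.0648]
eef_rot: [0.806, 0.532, 0.219, 0.138]
wrist_force: [1.0, -0.7, 0.2]
gripper_width: 0.117
grip_force: 119.1
tcp face [-52.6   1.6  28.9] F face [ 0.9 -0.7 -0.4] Mz [-0.16  0.03  0.01] q6 0.248 q2 -0.49 rot [ 0.    -0.003  1.999]
```

```bash
python3 -m inch '0 0 0 -2 0 0 -.1;0 0 0 -5 0 0 -.2;0 0 0 -8 0 0 -.3;0 0 0 -12 0 0 -.4;0 0 0 -18 0 0 -.42;0 0 0 -26 0 0 -.42;0 0 0 -36 0 0 -.42;0 0 0 -48 0 0 -.42;0 0 0 -60 0 0 -.42;0 0 0 -60 0 0 -.42'; python3 st.py; python3 - <<'E'
from go import *
Rt=R.from_matrix(np.array([[0,-1,0],[-1,0,0],[0,0,-1.]]))
delta([.48,-.163,.14],Rt)
E
```

```text
t: 11.37
ee_pos: [0.3936, 0.0299, 0.1189]
eef_rot: [0.676, 0.69, 0.186, 0.183]
wrist_force: [0.8, 0.3, 0.7]
gripper_width: 0.115
grip_force: 119.1
tcp face [-51.3   1.7  90.7] F face [1.  0.3 0.2] Mz [0.04 0.3  0.02] q6 -0.178 q2 -0.65 rot [-0.002 -0.005  1.574]
mm [-194.6   81.8   23.3] rot [ 0.008  0.815 -3.013]
```

```bash
python3 - <<'E'
from go import *
Rt=R.from_matrix(np.array([[0,1,0],[1,0,0],[0,0,-1.]]))
delta([.48,-.163,.14],Rt)
E
```

```text
mm [-194.6   81.8   23.3] rot [ 0.528 -0.005  0.02 ]
```

```bash
python3 -m inch '0 -35 0 -10 0 0 0;0 -75 10 -10 .1 0 0;0 -115 30 0 .2 0 0;0 -155 60 10 .3 0 0;0 -190 80 20 .42 0 0.01;0 -195 82 23 .528 -.005 .02;0 -195 82 23 .528 -.005 .02;0 -195 82 23 .528 -.005 .02;0 -195 82 23 .528 -.005 .02;0 -195 82 23 .528 -.005 .02'; python3 -c "
from go import *
Rt=R.from_matrix(np.array([[0,1,0],[1,0,0],[0,0,-1.]]))
delta([.48,-.163,.14],Rt)
from cell import get_image
ds=[get_image(n) for n in ('wrist','scene')]
np.savez('pics/w3.npz',**ds[0])
g=np.hstack([cv2.resize(ds[0]['image'][:,60:480],(400,400)),cv2.resize(ds[1]['image'][140:300,220:380],(400,400),interpolation=2)])
cv2.imwrite('pics/w3.png',g[:,:,::-1])"
```

```text
t: 12.2
ee_pos: [0.4788, -0.1623, 0.1377]
eef_rot: [0.706, 0.708, -0.001, -0.001]
wrist_force: [0.7, 0.4, -1.1]
gripper_width: 0.116
grip_force: 119.1
mm [-0.7  1.2 -2.3] rot [-0.004  0.     0.002]
```

View pics/w3.png

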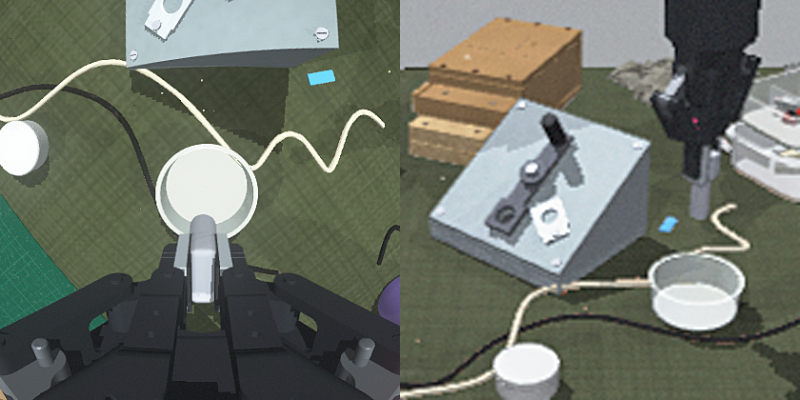

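The handle hasn't moved and the pin is held above the tub. In the wrist view the rim runs from x 157 to 257 and y 144 to about 240, so its centre is near (207,192).

```bash
python3 - <<'E'
from go import *
d=load("w3")
for p in [(207,193),(157,193),(257,193),(207,144)]: print(onz(d,((p[0])*1.05+60,(p[1])*1.05),.034,True))
E
```

```text
[ 0.48163557 -0.16023091  0.034     ]
[ 0.43999134 -0.16031322  0.034     ]
[ 0.52341311 -0.16010968  0.034     ]
[ 0.4814592  -0.11961885  0.034     ]
```

```bash
python3 -m inch '0 0 2.7 25 0 0 0;0 0 2.7 50 0 0 0;0 0 2.7 70 0 0 0;0 0 2.7 82 0 0 0;0 0 2.7 88 0 0 0;0 0 2.7 92 0 0 0;0 0 2.7 92 0 0 0;0 0 2.7 92 0 0 0;0 0 2.7 92 0 0 0'; python3 -m inch '0.25 0 0 0 0 0 0;0.25 0 0 0 0 0 0;0.25 0 0 0 0 0 0;0.25 0 0 0 0 0 0;0.25 0 0 -10 0 0 0;0.25 0 0 -30 0 0 0;0.25 0 0 -60 0 0 0;0.25 0 0 -100 0 0 0;0.25 0 0 -100 0 0 0;0.25 0 0 -100 0 0 0'; python3 -c "
from go import *
from cell import get_image
ds=[get_image(n) for n in ('wrist','scene')]
np.savez('pics/w4.npz',**ds[0])
g=np.hstack([cv2.resize(ds[0]['image'][:,60:480],(400,400)),cv2.resize(ds[1]['image'][140:300,220:380],(400,400),interpolation=2)])
cv2.imwrite('pics/w4.png',g[:,:,::-1])"
```

```text
t: 13.05
ee_pos: [0.4831, -0.1636, 0.047]
eef_rot: [0.706, 0.708, -0.001, -0.0]
wrist_force: [0.6, -0.4, -0.9]
gripper_width: 0.119
grip_force: 119.1
t: 13.88
ee_pos: [0.4847, -0.1641, 0.15]
eef_rot: [0.706, 0.708, -0.0, 0.003]
wrist_force: [-0.9, 0.4, -0.5]
gripper_width: 0.25
grip_force: 0.0
```

View pics/w4.png

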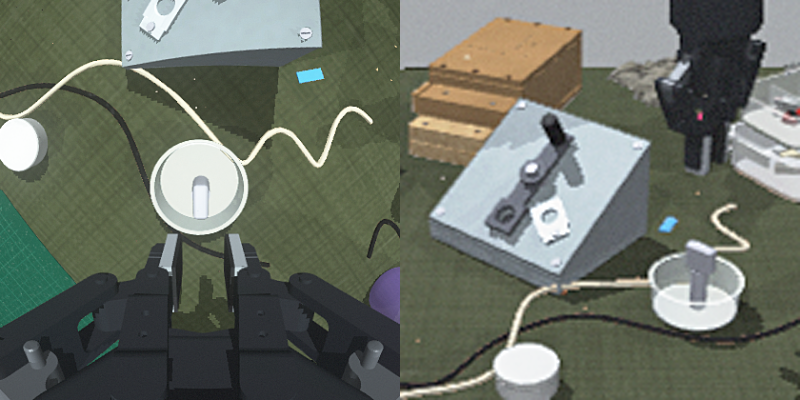

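The pin stands in the tub, released. In this view the box and handle look unchanged. Next is the post.

```bash
python3 - <<'E'
from go import *
Rf,O=frame(x)
p=O+Rf.apply(np.array([44.7,1.5,75])/1e3);print(p)
delta(p,facetool(Rf,.9))
E
```

```text
[0.48459644 0.03186018 0.15330191]
mm [194.9   2.5  -7.7] rot [-0.51  -0.171 -0.677]
```

```bash
python3 -m inch '.5 40 0 -25 0 0 0;.5 80 0 -30 -.1 -.03 -.13;.5 120 0 -30 -.2 -.07 -.27;.5 155 0 -30 -.3 -.1 -.4;.5 195 2 -20 -.41 -.14 -.55;.5 195 2 -8 -.51 -.171 -.677;.5 195 2 -8 -.51 -.171 -.677;.5 195 2 -8 -.51 -.171 -.677;.5 195 2 -8 -.51 -.171 -.677;.5 195 2 -8 -.51 -.171 -.677;.5 195 2 -8 -.51 -.171 -.677'; python3 -c "
from go import *
Rf,O=frame(x)
delta(O+Rf.apply(np.array([44.7,1.5,15])/1e3),facetool(Rf,.9));print(sense()['qpos'])
from cell import get_image
d=get_image('wrist');np.savez('pics/w5.npz',**d)
g=cv2.resize(d['image'][90:300,140:420],(800,600),interpolation=2)
cv2.imwrite('pics/w5.png',g[:,:,::-1])"
```

```text
t: 14.9
ee_pos: [0.4845, 0.0315, 0.1534]
eef_rot: [0.411, 0.874, 0.115, 0.231]
wrist_force: [0.0, 0.2, -0.4]
gripper_width: 0.5
grip_force: 0.0
mm [ 0.2  0.3 60.2] rot [-0.002 -0.001 -0.003]
[-0.08987407 -0.39715566  2.03028507  0.06735438  0.99052136 -0.80426891]
```

View pics/w5.png

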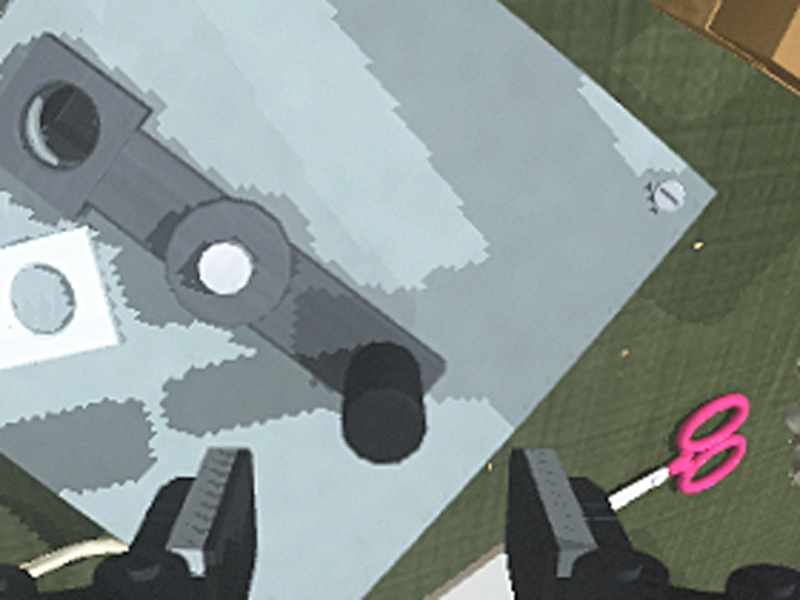

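The post top is at (384,424), the pivot bolt at (225,269), the eye hole at (60,124) and the hasp hole at (42,298).

```bash
python3 - <<'E'
from go import *
d=load("w5");Rf,O=frame(x)
for m,p,h in [("post",(384,424),43.5),("flange",(228,262),12),("bolt",(225,269),15),("eye",(60,124),9.5),("hasp",(42,298),2.5)]:
    c,v=ray(d,(np.array(p)+.5)/2.857-.5+[140,90],True);n=Rf.apply([0,0,1]);q=c+v*(((O+n*h/1e3-c)@n)/(v@n));print(m,(Rf.inv().apply(q-O)*1e3).round(1))
E
```

```text
post [45.   2.4 43.5]
flange [ 0.4  1.5 12. ]
bolt [ 0.8  0.5 15. ]
eye [-51.1   2.7   9.5]
hasp [-32.3 -37.8   2.5]
```

```bash
python3 -m inch '.5 .8 .7 25 0 0 0;.5 .8 .7 45 0 0 0;.5 .8 .7 56 0 0 0;.5 .8 .7 60 0 0 0;.5 .8 .7 60 0 0 0;.3 .8 .7 60 0 0 0;.3 .8 .7 60 0 0 0;.1 .8 .7 60 0 0 0;.1 .8 .7 60 0 0 0;.1 .8 .7 60 0 0 0;.1 .8 .7 60 0 0 0' 40; python3 st.py; python3 - <<'E'
import numpy as np
# rows: arc about pivot; tool frame at twist 0.9 ; post at (45,0)
tw=.9
X=np.array([-np.cos(tw),np.sin(tw)]);Y=np.array([np.sin(tw),np.cos(tw)])
for th in np.arange(.08,.97,.08):
    d=45*np.array([np.cos(th)-1,np.sin(th)]);print(round(th,2),(d@X).round(1),(d@Y).round(1))
E
```

```text
t: 15.87
ee_pos: [0.5143, 0.0334, 0.1027]
eef_rot: [0.409, 0.875, 0.115, 0.232]
wrist_force: [-4.8, -1.4, 5.0]
gripper_width: 0.197
grip_force: 39.3
tcp face [45.1  2.3 16.3] F face [-1.7 -1.3  6.7] Mz [-0.26  0.65  0.01] q6 -0.804 q2 -0.27 rot [ 0.    -0.001  0.9  ]
0.08 2.9 2.1
0.16 6.0 4.0
0.24 9.2 5.6
0.32 12.5 7.0
0.4 15.9 8.1
0.48 19.4 8.9
0.56 23.0 9.5
0.64 26.6 9.7
0.72 30.2 9.7
0.8 33.8 9.4
0.88 37.3 8.8
0.96 40.8 7.9
```

```bash
python3 -m inch '.1 2.9 2.1 0 0 0 -.08;.1 6 4 0 0 0 -.16;.1 9.2 5.6 0 0 0 -.24;.1 12.5 7 0 0 0 -.32;.1 15.9 8.1 0 0 0 -.4;.1 19.4 8.9 0 0 0 -.48;.1 23 9.5 0 0 0 -.56;.1 26.6 9.7 0 0 0 -.64;.1 30.2 9.7 0 0 0 -.72;.1 33.8 9.4 0 0 0 -.8;.1 37.3 8.8 0 0 0 -.88;.1 37.3 8.8 0 0 0 -.88' 40; python3 st.py
```

```text
t: 16.87
ee_pos: [0.4984, 0.0672, 0.0939]
eef_rot: [-0.004, 0.966, 0.004, 0.258]
wrist_force: [-9.8, -5.4, 7.1]
gripper_width: 0.199
grip_force: 39.8
tcp face [27.7 36.4 16.2] F face [-5.  -5.1 11.1] Mz [-0.66  0.99  0.08] q6 -1.556 q2 -0.29 rot [0.002 0.001 0.016]
```

```bash
python3 -m inch '.3 0 0 0 0 0 0;.4 0 0 0 0 0 0;.5 0 0 0 0 0 0;.5 0 0 0 0 0 0;.5 0 0 -15 0 0 0;.5 0 0 -40 0 0 0;.5 0 0 -70 0 0 0;.5 0 -15 -85 0 0 0;.5 0 -30 -85 0 0 0;.5 0 -30 -85 0 0 0'; python3 -c "
from go import *
from cell import get_image
d=get_image('wrist');np.savez('pics/w6.npz',**d)
g=cv2.resize(d['image'][90:300,140:420],(800,600),interpolation=2)
cv2.imwrite('pics/w6.png',g[:,:,::-1])"
```

```text
t: 17.7
ee_pos: [0.4578, 0.0354, 0.1689]
eef_rot: [-0.001, 0.965, 0.005, 0.261]
wrist_force: [0.0, 0.1, -0.3]
gripper_width: 0.5
grip_force: 0.0
```

View pics/w6.png

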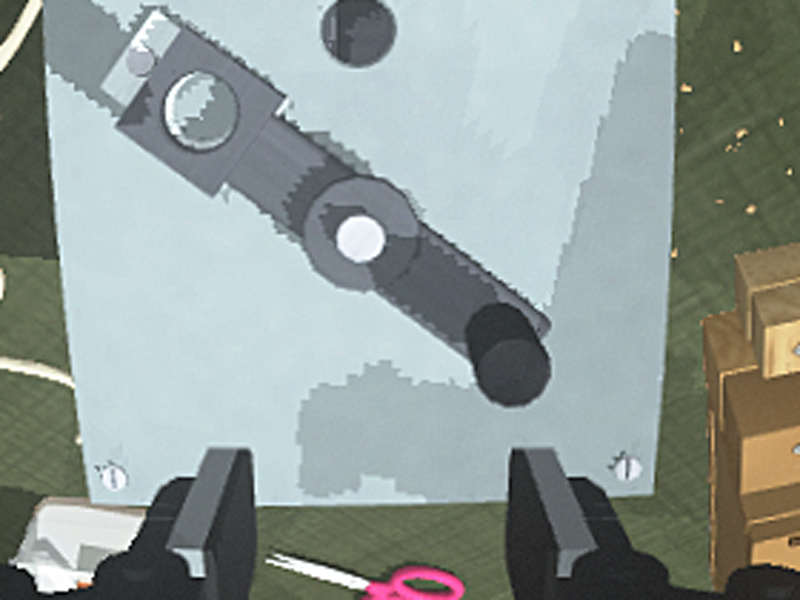

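The eye hole at (201,111) sits over the hasp hole, and the hasp's corners show evenly on both sides of the bar. One number to confirm.

```bash
python3 - <<'E'
from go import *
d=load("w6");Rf,O=frame(x);r={}
for m,p,h in [("post",(510,365),43.5),("flange",(361,233),12),("eye",(201,111),9.5),("pinhole",(358,30),0)]:
    c,v=ray(d,(np.array(p)+.5)/2.857-.5+[140,90],True);n=Rf.apply([0,0,1]);q=c+v*(((O+n*h/1e3-c)@n)/(v@n));r[m]=Rf.inv().apply(q-O)*1e3;print(m,r[m].round(1))
for a,b in [("flange","eye"),("eye","post")]:
    v=r[b]-r[a];print(np.arctan2(v[1],v[0]))
s=sense();print(s["grip_force"],s["t"])
E
```

```text
post [26.1 36.1 43.5]
flange [ 0.6  1.9 12. ]
eye [-31.9 -38.1   9.5]
pinhole [-51.2   2.1  -0. ]
-2.2518423019709752
0.9073967231927416
0.0 17.75
```

```bash
python3 -c "
from cell import close_job
print(close_job())"
```

```text
the job is handed in; nothing more can be done
None
```

I worked the pin out by twisting and left it released, standing in the tub. I turned the handle about 0.9 rad, which put the eye within about 1 mm of the hasp hole by camera, then let go and handed the job in at about 18 s of the 72 s allowed; no verdict came back.

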